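# Show the altar cross to the table camera

## Task

The family wants a picture of the aluminium cross for their keepsake record: lift the cross out of its slotted base and hold it in the air in front of the small table camera, its middle centred before the lens and about 15 cm from it. The camera head is tilted, so lean the cross to match: one flat face (either one) square to the lens and the long upright running straight up and down in the picture, top up. Finish while still holding it there quite still; do not set it down or let go, and leave the base, the camera and the other things on the dresser where they stand.

Things in the scene. Friction and masses are not known exactly. Their poses are not given: they have to be found in the camera images.
- cross: The flat aluminium cross, one rigid loose piece of about 150 g, 160 mm tall, the same front and back. Its origin is the centre of its foot. z runs up the long upright, y along the crossbar, x square to the flat faces. The upright is 20 mm wide (y) and 12 mm thick (x); the crossbar is 90 mm long, 18 mm high and 12 mm thick, and its middle lies 108 mm above the foot, so 43 mm of plain upright stand free above the bar. It starts upright in the slot of its base.
- cross_mid (a point): The middle of the cross, half-way up its long upright (80 mm above the foot, 80 mm below the top), axes as the cross. This is the point to be centred before the lens.
- stand: The loose aluminium base of the cross, a plain block 64 x 84 x 40 mm high, about 0.6 kg; origin at the centre of its underside. In its top is a slot 14 x 22 mm and 28 mm deep (1 mm clear all round the foot of the cross), long side along the block's long side (its y).
- base_top (a point): Centre of the base's top face at the mouth of the slot, 40 mm above the dresser; axes as the base.
- cam: The small table camera, fixed to the dresser: black round foot 100 mm across, thin post, and a grey head 44 x 56 x 40 mm on a tilting fork, its centre 250 mm above the dresser. The short black round lens, 30 mm across, looks more or less towards the robot and 0.1 to 0.5 rad downwards, different each time. Origin at the centre of the foot's underside. A stiff hinge holds the head; do not push it.
- cam_view (a point): The point on the lens axis 150 mm in front of the lens glass (180 mm from the head's hinge), turning with the head: its x axis points from here straight back into the lens, z is up in the picture, y is sideways in the picture.
- angel_mid (a point): White ceramic angel figurine, 100 mm tall, 56 mm across the foot, loose; point on its axis 50 mm above its underside.
- votive_mid (a point): Empty red glass votive cup, 64 mm across, 65 mm tall, loose; point on its axis 32 mm above its underside.
- pills_mid (a point): Round plastic pill dispenser with a push-button top, 64 mm across, 81 mm tall, loose; point on its axis 40 mm above its underside.
Mind the look-alikes: they are no part of the job. Leave any yellow look-alike of the stand alone.

How it is judged:
By the outcome, as a careful person would: the job done as asked, in the order asked, and still so for the second after the job is handed in, while the arm keeps its last pose, push and grip.
It also fails if it takes over 40 s, if anything falls off the work surface, if the arm or the gripper's body presses on something with over 40 N, if the wrist force passes 120 N, or if a joint passes its speed limit or range.

## Robot

A 6-joint arm with a two-finger parallel gripper is mounted at the origin on the work surface. World frame = base frame: x ahead of the robot, y to its left, z up, the work surface at z = 0. Lengths are in m, angles in rad, forces in N, time in s.
With the tool pointing down it reaches from about 0.3 to 0.775 m from the base axis. Payload 14.6 kg.
Tool frame: the origin (TCP) lies at the very end of the fingers, on their centre line; the grasp point (between the pads) lies 19 mm behind it; z points along the fingers, y is the direction in which the jaws open and shut (so a half turn about z gives the same grasp; the last joint's range is limited). The gripper opens to 94 mm and grips with 3 to 60 N. Pads are 16 mm wide; open, the fingers measure 119 mm over their backs; the gripper's body (75 mm by 177 mm) begins 78 mm behind the grasp point.
Start: joints at [-1.403, 0.3, 1.521, -0, 1.321, -0.067], TCP at [0.128, -0.535, 0.205] pointing down, gripper open.
Joint ranges: [-3.03, 3.03], [-0.79, 2.21], [0.23, 2.52], [-1.04, 4.18], [0, 3.07], [-2.55, 2.55]. Speed limits (rad/s): [2.22, 2.22, 2.57, 3.14, 3.14, 3.14].

## Interface

Orientations are given as [roll, pitch, yaw] about the fixed x, y, z axes, in that order (R = Rz(yaw) Ry(pitch) Rx(roll)).
In Python, from workcell import bot, eyes, workorder gives the robot as it stands.
- The arm moves only by the tool move_arm, never from a script. Its argument "steps" is a list of rows, each a list of 7 numbers: the turn, a rotation vector about the tool's x, y, z in degrees, then the shift along the tool's x, y, z in cm, then the finger opening in cm, from 0 to 9.4. A call has 1 to 12 rows; each row shifts and turns the commanded pose from where the row before left it, along the tool's axes as they then stand; what a row does not reach is not made up. A row lasts 1/8 s, in which the tool goes at most 62.5 mm and 10.7 degrees, less where a joint would pass 70% of its speed; a pose out of reach is approached as far as the arm can. A call is refused whole if a number of a shift passes 6.25 or a number of a turn 10.7, either way. A call with a gripper value outside its range is refused whole. The fingers move at their own pace and stop on an object; "squeeze" is the grip in N (left out, the last holds). Time passes only in rows, so rows that do not move let the fingers close. It gives the time, the measured TCP pose, the force and the opening at its end, in the units of the state.
- bot.sense(): the state, without advancing time (a new reading comes with each control period).
- eyes.read_camera(name): name is "scene" or "side" or "wrist"; returns a dict with "pixels" (480x640x3 uint8, red, green, blue), "z_map" (480x640 float32, m along the optical axis (not along the pixel's ray), 0 where there is no reading), "K" (3x3 intrinsics, pixels), "cam_to_world" (4x4, takes a point from camera to world coordinates); the wrist camera has in their place "tool_from_camera" (4x4, takes a point from camera to tool coordinates, whose origin is the TCP and whose axes are the flange's). Camera axes: x right, y down, z forward; pixel columns grow to the right and rows downward; lengths in m; the calibration is good to about 2 mm. A picture is of the moment at which its call begins: read the wrist's pose just before it.
- workorder.job_done(): hands the job in, once; it reports no verdict.
Trained networks look in a picture, given as the dict that the camera call returned (one of the last four; its "shot" number tells which), for a name from the list of things; names that differ only in an ending like _2 or _b are one class to them, and where a whole thing is asked for, a point or a joint stands for the part that bears it (a point fixed in the world has none). Each returns a list of dicts, best first, with "score" (0 to 1); they miss things now and then, are a little off and sometimes report something else, mostly with a low value. They report only what shows in the picture. A call takes as long as a camera call. They do not tell look-alikes from the thing itself.
- eyes.regions_of(picture, label): "region" (480x640 bool, what is visible of it) and "extent" ([left, top, right, bottom] in pixels, round what is visible of it).
The state is a dict: "time_s": time; "joints": joint angles; "qd": joint speeds; "effort": joint torques, N m; "tcp_pos": TCP position; "orientation": TCP orientation; "force": force on the tool from outside, world axes, zero at the start; "moment": the same for the moment, N m; "gripper_width": finger opening in m.
Only numpy, scipy, OpenCV 4.12 (cv2) and the standard library are available. Lean on these libraries where they do the work, as an engineer would, in place of code of your own. Each camera call takes 0.05 s, during which the arm holds its last target.

## Working session

There is one attempt and no reset: what is moved stays moved. The work goes in short steps, Python scripts to look and compute and a tool call to move; the robot and the scene stay as the last step left them, time stands still between calls to the robot, and variables do not carry over. Pictures are saved under pics/ and viewed, and the job is handed in when it is done.

Besides the shell and the picture viewer there is one more tool, called after "Emit:" by a JSON object that holds its "fn" and its "kwargs". move_arm: Moves the arm, as the interface text tells. Its arguments: {"type":"object","properties":{"steps":{"type":"array","items":{"type":"array","items":{"type":"number"}}},"squeeze":{"type":"number"}},"required":["steps"]}

```bash
ls; mkdir -p pics; python3 - <<'E'
from workcell import bot, eyes, workorder
import cv2,pickle
s=bot.sense(); print(s)
D={}
for n in ["scene","side","wrist"]:
    p=eyes.read_camera(n); D[n]=p
    cv2.imwrite(f"pics/{n}0.png",p["pixels"][:,:,::-1])
    print(n,p["K"].tolist(),(p.get("cam_to_world") if n!="wrist" else p["tool_from_camera"]).round(4).tolist())
pickle.dump(D,open("D0.pkl","wb"))
E
```

```text
pics
{'time_s': 0.0, 'joints': array([-1.40261870e+00,  3.00490974e-01,  1.52159331e+00,  2.28791142e-05,
        1.32071247e+00, -6.65932247e-02]), 'qd': array([-0.00036052,  0.00112948,  0.00017286,  0.00014248, -0.00041477,
       -0.00027899]), 'effort': array([-3.31394040e-04, -5.31803727e+01, -3.52736664e+01,  7.07655237e-02,
        2.44454015e-02, -1.12939072e-04]), 'tcp_pos': array([ 0.12790213, -0.53464227,  0.20487026]), 'orientation': array([-3.14039271e+00, -1.02236496e-04,  2.34765113e-01]), 'force': array([-0.39198104,  0.11640796,  0.31363064]), 'moment': array([-0.04045018, -0.01183332,  0.04432984]), 'gripper_width': 0.09380655776148748}
scene [[523.3657898198337, 0.0, 320.5857614910155], [0.0, 523.3657898198337, 242.45497032188229], [0.0, 0.0, 1.0]] [[0.2679, 0.7642, -0.5868, 1.0934], [0.9634, -0.2173, 0.1568, -0.1226], [-0.0077, -0.6073, -0.7944, 0.8626], [0.0, 0.0, 0.0, 1.0]]
side [[473.57760190775434, 0.0, 317.7550258352345], [0.0, 473.57760190775434, 248.29343323282743], [0.0, 0.0, 1.0]] [[-0.972, -0.1641, 0.1679, 0.4047], [-0.2344, 0.7203, -0.6528, 0.6846], [-0.0138, -0.6739, -0.7387, 0.928], [0.0, 0.0, 0.0, 1.0]]
wrist [[356.25892975790896, 0.0, 316.5442926242568], [0.0, 356.25892975790896, 250.08546548177947], [0.0, 0.0, 1.0]] [[0.0004, -0.9662, -0.2579, 0.0743], [1.0, 0.0003, 0.0005, -0.0016], [-0.0004, -0.2579, 0.9662, -0.1783], [0.0, 0.0, 0.0, 1.0]]
```

View pics/scene0.png

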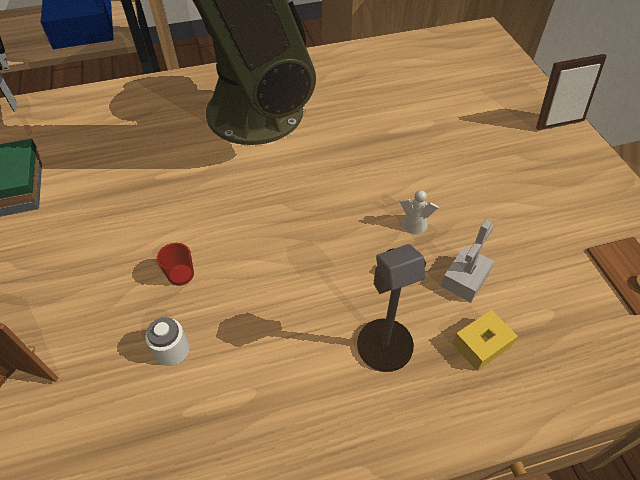

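View pics/side0.png

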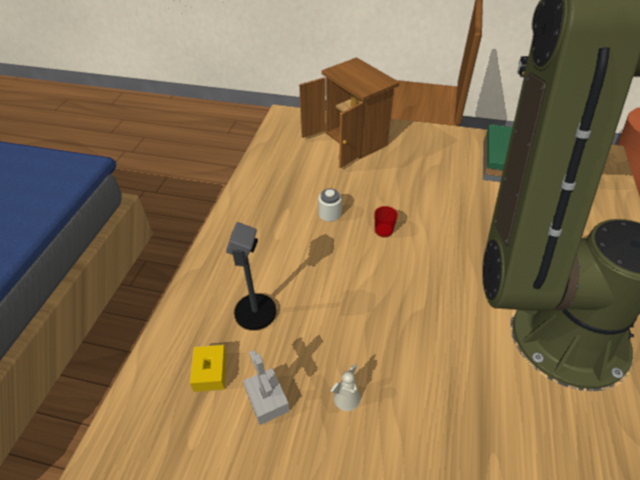

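View pics/wrist0.png

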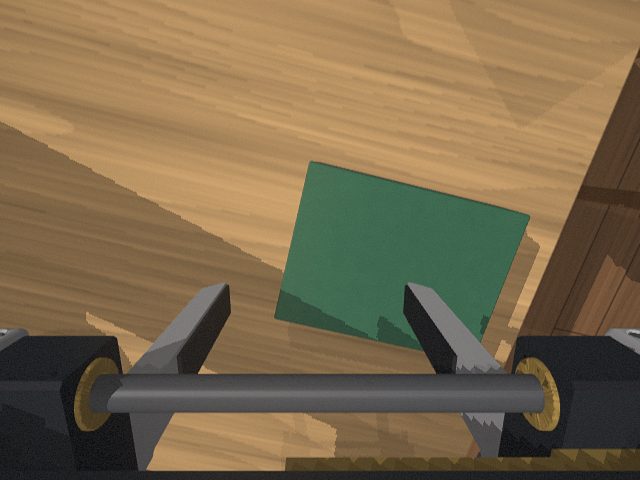

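The scene picture shows the cross in its grey base at about (470,265), the camera head at (400,270) on its foot at (385,345), the yellow look-alike at (487,340) and the angel at (417,212). The votive and pills stand on the left at (176,264) and (167,340).

```bash
cat > h.py <<'E'
import numpy as np
def cloud(p,mask,T=None):
    z=p["z_map"]; K=p["K"]; T=p["cam_to_world"] if T is None else T
    v,u=np.where(mask&(z>0)); d=z[v,u]
    P=np.c_[(u-K[0,2])/K[0,0]*d,(v-K[1,2])/K[1,1]*d,d]
    return P@T[:3,:3].T+T[:3,3], np.c_[u,v]
E
python3 - <<'E'
from workcell import bot, eyes, workorder
import numpy as np,pickle
from h import *
R={}
for n in ["scene","side"]:
    p=eyes.read_camera(n)
    for l in ["cross","stand","cam","angel_mid","votive_mid","pills_mid"]:
        r=eyes.regions_of(p,l)
        for k in r[:3]:
            P,_=cloud(p,k["region"])
            print(n,l,round(k["score"],2),np.array(k["extent"]).round(),len(P),*( [np.percentile(P,2,axis=0).round(3),np.median(P,axis=0).round(3),np.percentile(P,98,axis=0).round(3)] if len(P) else []))
        R[n,l]=r
    R[n]=p
pickle.dump(R,open("R.pkl","wb"))
E
```

```text
scene cross 0.63 [465. 218. 494. 274.] 540 [0.6   0.259 0.039] [0.629 0.289 0.128] [0.652 0.33  0.172]
scene stand 0.91 [436. 250. 494. 304.] 1428 [0.583 0.246 0.003] [0.634 0.281 0.039] [0.67  0.339 0.043]
scene stand 0.91 [454. 310. 517. 370.] 2165 [0.724 0.216 0.004] [0.764 0.256 0.039] [0.799 0.306 0.042]
scene cam 0.71 [359. 249. 425. 374.] 4281 [0.674 0.052 0.009] [0.721 0.09  0.048] [0.759 0.135 0.275]
scene cam 0.54 [159. 245. 193. 287.] 1168 [ 0.429 -0.269  0.004] [ 0.449 -0.242  0.043] [ 0.489 -0.213  0.066]
scene cam 0.42 [376. 243. 424. 292.] 1609 [0.688 0.067 0.242] [0.726 0.092 0.264] [0.741 0.122 0.276]
scene angel_mid 0.75 [398. 193. 439. 232.] 975 [0.454 0.222 0.001] [0.474 0.246 0.053] [0.489 0.273 0.099]
scene votive_mid 0.61 [158. 244. 194. 287.] 1222 [ 0.427 -0.268  0.   ] [ 0.451 -0.242  0.041] [ 0.489 -0.213  0.066]
scene pills_mid 0.74 [146. 317. 190. 367.] 1560 [ 0.596 -0.299  0.006] [ 0.633 -0.27   0.063] [ 0.648 -0.244  0.082]
scene pills_mid 0.3 [398. 192. 441. 234.] 1052 [ 0.405  0.221 -0.001] [0.474 0.246 0.051] [0.489 0.277 0.098]
side cross 0.84 [251. 
[... 246 characters left out ...]
001] [0.752 0.277 0.038] [0.792 0.314 0.042]
side stand 0.59 [244. 369. 286. 429.] 1319 [0.573 0.257 0.003] [0.611 0.313 0.039] [0.662 0.348 0.042]
side cam 0.86 [226. 220. 277. 332.] 2312 [0.668 0.06  0.007] [0.707 0.106 0.04 ] [0.752 0.144 0.274]
side angel_mid 0.96 [329. 362. 362. 411.] 820 [0.437 0.227 0.   ] [0.46  0.268 0.05 ] [0.487 0.282 0.099]
side votive_mid 0.74 [373. 204. 397. 236.] 610 [ 0.428 -0.268  0.004] [ 0.456 -0.226  0.044] [ 0.483 -0.207  0.066]
side votive_mid 0.62 [317. 186. 344. 223.] 654 [ 0.584 -0.289  0.003] [ 0.611 -0.251  0.056] [ 0.644 -0.239  0.081]
side pills_mid 0.7 [319. 186. 341. 223.] 670 [ 0.584 -0.293  0.002] [ 0.61  -0.252  0.055] [ 0.644 -0.239  0.081]
```

```bash
cat > fit.py <<'E'
from h import *
import pickle,cv2
from scipy.optimize import least_squares
from scipy.spatial.transform import Rotation as Rt
def boxsdf(P,h):
    q=np.abs(P)-h
    return np.linalg.norm(np.maximum(q,0),axis=1)+np.minimum(q.max(1),0)
def sel(R,n,c,r,z0,z1):
    p=R[n]; P,uv=cloud(p,np.ones((480,640),bool))
    m=(np.hypot(*(P[:,:2]-c).T)<r)&(P[:,2]>z0)&(P[:,2]<z1)
    return P[m],uv[m]
E
cat > f1.py <<'E'
from fit import *
R=pickle.load(open("R.pkl","rb"))
for names in (["scene"],["side"],["scene","side"]):
    P=np.vstack([sel(R,n,(0.622,0.297),0.065,0.012,0.2)[0] for n in names])
    lab=P[:,2]
    def sdfs(x,P):
        c,s=np.cos(x[2]),np.sin(x[2])
        Q=P-[x[0],x[1],0]; Q=np.c_[c*Q[:,0]+s*Q[:,1],-s*Q[:,0]+c*Q[:,1],Q[:,2]]
        a=boxsdf(Q-[0,0,.02],[.032,.042,.02])
        return Q,a
    def cross(x,P):
        # x: pos, yaw, tilt rx, ry ; origin at foot
        Rm=Rt.from_euler('ZYX',[x[3],x[5],x[4]]).as_matrix()
        Q=(P-x[:3])@Rm
        a=boxsdf(Q-[0,0,.08],[.006,.01,.08]); b=boxsdf(Q-[0,0,.108],[.006,.045,.009])
        return np.minimum(a,b)
    ps=P[P[:,2]<.043]; pc=P[P[:,2]>.05]
    best=None
    for yaw in np.arange(-1.5,1.6,.3):
        f=least_squares(lambda x:sdfs(x,ps)[1],[.622,.297,yaw],loss='soft_l1',f_scale=.003)
        if best is None or f.cost<best.cost: best=f
    print(names,"stand",best.x.round(4),best.cost,len(ps), np.median(np.abs(best.fun)))
    st=best.x
    best=None
    for yaw in np.arange(-1.5,1.6,.3):
        f=least_squares(lambda x:cross(x,pc),[st[0],st[1],.012,yaw,0,0],loss='soft_l1',f_scale=.002)
        if best is None or f.cost<best.cost: best=f
    print(names,"cross",best.x.round(4),best.cost,len(pc),np.median(np.abs(best.fun)))
for names in (["scene"],["side"],["scene","side"]):
    H=np.vstack([sel(R,n,(0.715,0.097),0.07,0.226,0.3)[0] for n in names])
    F=np.vstack([sel(R,n,(0.715,0.097),0.07,0.005,0.03)[0] for n in names])
    print("foot z",np.percentile(F[:,2],[5,50,95]).round(4), F.min(0).round(3),F.max(0).round(3))
    best=None
    def hd(x,P):
        Rm=Rt.from_euler('ZY',[x[3],x[4]]).as_matrix()   # x axis = lens axis: pitch + => down
        Q=(P-x[:3])@Rm
        b=boxsdf(Q,[.022,.028,.020])
        r=np.hypot(Q[:,1],Q[:,2])-.015
        # lens cylinder x 0..0.03
        dx=Q[:,0]-.03; c=np.maximum(r,np.maximum(dx,-Q[:,0]))
        return np.minimum(b,c)
    for yaw in (2.6,3.1,3.6,):
      for p in (.1,.3,.5):
        f=least_squares(lambda x:hd(x,H),[.715,.097,.25,yaw,p],loss='soft_l1',f_scale=.002)
        if best is None or f.cost<best.cost: best=f
    print(names,"head",best.x.round(4),best.cost,len(H),np.median(np.abs(best.fun)))
E
python3 f1.py
```

```text
['scene'] stand [0.621  0.2959 0.6802] 0.0012707944825741699 1336 0.0009309028068017321
['scene'] cross [ 6.2120e-01  2.9580e-01  1.1700e-02 -2.4562e+00  2.5000e-03  1.4000e-03] 0.00019909114583173418 516 0.00045235697403038164
['side'] stand [0.6197 0.2983 0.6845] 0.0013954080647061407 1258 0.0009619373551661564
['side'] cross [ 0.6201  0.2981  0.0114  0.6823 -0.0033 -0.0011] 0.00013957912901621237 423 0.00044312530809282637
['scene', 'side'] stand [0.6206 0.297  0.6809] 0.003047598355211895 2594 0.0011286193472853923
['scene', 'side'] cross [ 0.6211  0.2964  0.0116  0.6822 -0.0068 -0.0022] 0.0005310242082640084 939 0.0006924989049436874
foot z [0.0105 0.0136 0.0165] [0.663 0.045 0.005] [0.764 0.145 0.03 ]
['scene'] head [0.7134 0.0934 0.2496 3.2525 0.418 ] 0.0017423258029742928 1763 0.0007131210085104984
foot z [0.0094 0.0131 0.0162] [0.649 0.048 0.005] [0.76  0.149 0.03 ]
['side'] head [0.7129 0.101  0.2497 3.1606 0.4106] 0.001437622304169545 864 0.0014091043849679737
foot z [0.0102 0.0134 0.0164] [0.649 0.045 0.005] [0.764 0.149 0.03 ]
['scene', 'side'] head [0.713  0.0968 0.2496 3.2432 0.4165] 0.004411728638250603 2627 0.000782010527742568
```

```bash
cat > plan.py <<'E'
import numpy as np, json
from scipy.spatial.transform import Rotation as Rt, Slerp
from workcell import bot
def cur():
    s=bot.sense(); return np.array(s["tcp_pos"]), Rt.from_euler('xyz',s["orientation"])
def plan(p1,R1,op,n=None,start=None,prt=True):
    p0,R0=start or cur()
    d=np.linalg.norm(p1-p0); a=np.degrees((R0.inv()*R1).magnitude())
    k=n or int(max(np.ceil(d/.058),np.ceil(a/10.2),1))
    rows=[];p,R=p0,R0;sl=Slerp([0,1],Rt.concatenate([R0,R1]))
    for i in range(k):
        t=(i+1)/k; pt=p0+(p1-p0)*t; Rn=sl(t)
        w=np.round(np.degrees((R.inv()*Rn).as_rotvec()),1); sh=np.round(R.inv().apply(pt-p)*100,2)
        rows.append([*w.tolist(),*sh.tolist(),op]); p=p+R.apply(sh/100); R=R*Rt.from_rotvec(np.radians(w))
    if prt: print("d",d.round(3),"ang",a.round(1),"n",k); print(json.dumps(rows))
    return p,R
def toolR(yaw,tilt): # tool down, tilted forward by tilt
    return Rt.from_euler('ZY',[yaw,-tilt])*Rt.from_euler('x',np.pi)
E
python3 - <<'E'
from plan import *
st=plan(np.array([.42,.07,.42]),toolR(.1,.45),9.4)
E
```

```text
d 0.705 ang 26.9 n 13
[[-0.1, 2.0, 0.6, 3.27, -4.0, -1.65, 9.4], [-0.2, 2.0, 0.6, 3.28, -4.04, -1.54, 9.4], [-0.1, 1.9, 0.6, 3.29, -4.06, -1.45, 9.4], [-0.1, 2.0, 0.5, 3.29, -4.1, -1.34, 9.4], [-0.2, 2.0, 0.6, 3.31, -4.12, -1.23, 9.4], [-0.1, 2.0, 0.6, 3.3, -4.15, -1.13, 9.4], [-0.1, 2.0, 0.6, 3.29, -4.19, -1.02, 9.4], [-0.2, 1.9, 0.6, 3.29, -4.21, -0.92, 9.4], [-0.1, 2.0, 0.6, 3.27, -4.25, -0.82, 9.4], [-0.1, 2.0, 0.5, 3.25, -4.28, -0.72, 9.4], [-0.2, 2.0, 0.6, 3.24, -4.31, -0.61, 9.4], [-0.1, 2.0, 0.6, 3.21, -4.34, -0.51, 9.4], [-0.1, 1.9, 0.6, 3.18, -4.38, -0.41, 9.4]]
```

Emit:
{"fn": "move_arm", "kwargs": {"steps": [[-0.1, 2, 0.6, 3.3, -4, -1.6, 9.4], [-0.1, 2, 0.6, 3.3, -4, -1.5, 9.4], [-0.1, 2, 0.6, 3.3, -4.1, -1.4, 9.4], [-0.1, 2, 0.6, 3.3, -4.1, -1.3, 9.4], [-0.1, 2, 0.6, 3.3, -4.1, -1.2, 9.4], [-0.1, 2, 0.6, 3.3, -4.2, -1.1, 9.4], [-0.1, 2, 0.6, 3.3, -4.2, -1, 9.4], [-0.1, 2, 0.6, 3.3, -4.2, -0.9, 9.4], [-0.1, 2, 0.6, 3.3, -4.3, -0.8, 9.4], [-0.1, 2, 0.6, 3.2, -4.3, -0.7, 9.4], [-0.1, 2, 0.6, 3.2, -4.3, -0.6, 9.4], [-0.1, 2, 0.6, 3.2, -4.3, -0.5, 9.4]]}}

```text
time_s: 2.35
tcp_pos: [0.3986, 0.0248, 0.4034]
orientation: [-3.135, -0.422, 0.106]
force: [1.8, -1.6, -0.1]
gripper_width: 0.0942
```

```bash
python3 - <<'E'
from plan import *
from workcell import eyes
import cv2,pickle
s=bot.sense(); print(s["tcp_pos"],s["orientation"],s["joints"],s["force"])
p=eyes.read_camera("wrist"); pickle.dump((s,p),open("w1.pkl","wb"))
cv2.imwrite("pics/w1.png",p["pixels"][:,:,::-1])
E
```

```text
[0.39861972 0.02481803 0.4033525 ] [-3.13518461 -0.42177641  0.10558423] [-0.08751207 -0.39014864  1.78794507  0.08745788  1.3309975   1.37334252] [ 1.84946157 -1.59254731 -0.06244986]
```

View pics/w1.png

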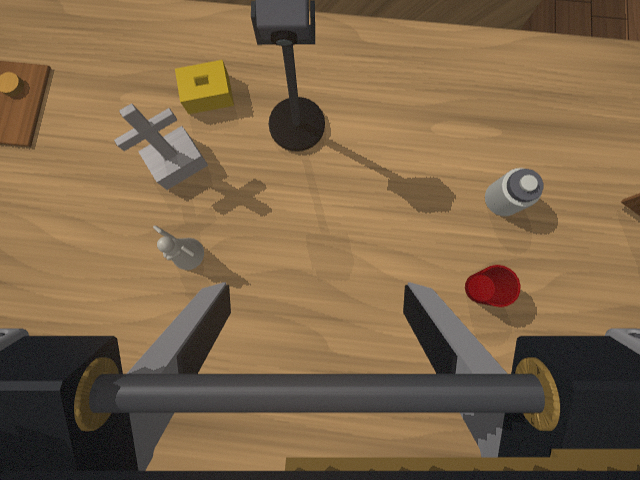

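Wrist picture shows the head cut off at the top edge (284,22) with the lens just below it at (285,42); the cross is at (150,140). I tilt up to see the head whole.

Emit:
{"fn": "move_arm", "kwargs": {"steps": [[0, 8, 0, 0, 0, 0, 9.4], [0, 8, 0, 0, 0, 0, 9.4], [0, 0, 0, 0, 0, 0, 9.4]]}}

```text
time_s: 2.78
tcp_pos: [0.3974, 0.023, 0.4022]
orientation: [-3.135, -0.699, 0.103]
force: [0.3, 1.0, 0.9]
gripper_width: 0.0939
```

```bash
python3 - <<'E'
from plan import *
from workcell import eyes
import cv2,pickle
s=bot.sense(); print(s["tcp_pos"],s["orientation"],s["joints"],s["force"],abs(s["qd"]).max())
p=eyes.read_camera("wrist"); pickle.dump((s,p),open("w2.pkl","wb"))
cv2.imwrite("pics/w2.png",p["pixels"][:,:,::-1])
c=p["pixels"][0:200,180:400]; cv2.imwrite("pics/w2c.png",cv2.resize(c,None,fx=3,fy=3,interpolation=cv2.INTER_NEAREST)[:,:,::-1])
E
```

```text
[0.39738437 0.02297617 0.40215062] [-3.13455196 -0.69873431  0.10343368] [-0.14995195 -0.56446327  1.97783484  0.19441973  1.05501128  1.27802359] [0.2558472  1.01846781 0.92767798] 0.07615372694822137
```

View pics/w2c.png

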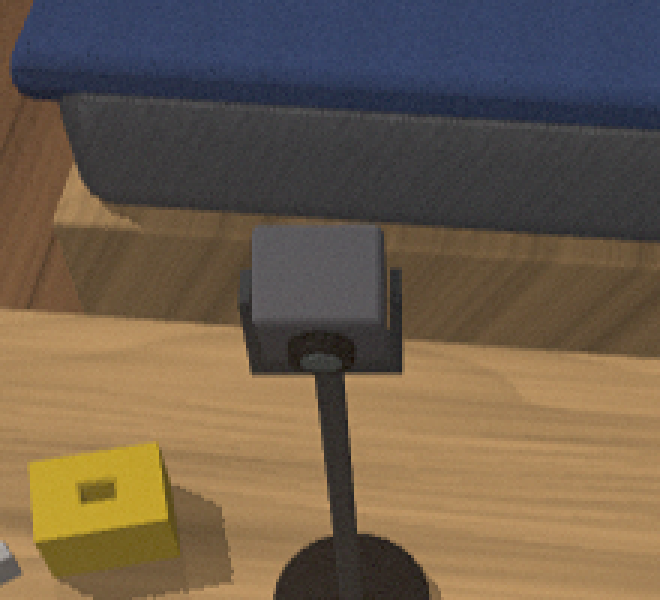

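```bash
cat > f2.py <<'E'
from fit import *
import cv2
R=pickle.load(open("R.pkl","rb"))
s,w=pickle.load(open("w2.pkl","rb"))
T=np.eye(4); T[:3,:3]=Rt.from_euler('xyz',s["orientation"]).as_matrix(); T[:3,3]=s["tcp_pos"]
w["cam_to_world"]=T@w["tool_from_camera"]; R["wrist"]=w
def q(x,P):
    Rm=Rt.from_euler('ZY',[x[3],x[4]]).as_matrix(); return (P-x[:3])@Rm
def hd(x,P):
    Q=q(x,P); b=boxsdf(Q,[.022,.028,.020])
    r=np.hypot(Q[:,1],Q[:,2])-.015; c=np.maximum(r,np.maximum(Q[:,0]-.03,-Q[:,0]))
    return np.minimum(b,c)
def run(names):
    H0=np.vstack([sel(R,n,(0.715,0.097),0.06,0.2,0.3)[0] for n in names])
    x=np.array([.713,.097,.25,3.22,.415])
    for it in range(8):
        Q=q(x,H0); m=(np.abs(Q[:,1])<.0315)&(Q[:,2]>-.0215)&(np.abs(Q[:,0])<.034)&(np.abs(hd(x,H0))<.006)
        f=least_squares(lambda y:hd(y,H0[m]),x,loss='soft_l1',f_scale=.001); x=f.x
    J=f.jac; cov=np.linalg.inv(J.T@J)*np.mean(f.fun**2)
    print(names,x.round(4),m.sum(),"med",np.median(np.abs(f.fun)).round(5),"sd",np.sqrt(np.diag(cov)).round(4))
    Q=q(x,H0[m]); t=(Q[:,2]>.017)&(abs(Q[:,0])<.017)&(abs(Q[:,1])<.023)
    c=H0[m][t]; mu=c.mean(0); n=np.linalg.svd(c-mu,full_matrices=False)[2][2]; n*=np.sign(n[2])
    print("   top normal",n.round(4),"tilt",np.arccos(n[2]).round(4),"az",np.arctan2(n[1],n[0]).round(3),t.sum())
    return x
for nm in (["scene"],["side"],["wrist"],["scene","side","wrist"]): run(nm)
for n in ("scene","side","wrist"):
    P,uv=sel(R,n,(.713,.097),.065,.008,.02)
    if len(P)>50:
        f=least_squares(lambda x:np.maximum(0,np.hypot(P[:,0]-x[0],P[:,1]-x[1])-.05),[.713,.097])
        # circle via convex hull
        h=cv2.convexHull(P[:,:2].astype(np.float32)); print(n,"foot",f.x.round(4),np.array(cv2.minEnclosingCircle(h)[0]).round(4),cv2.minEnclosingCircle(h)[1])
E
python3 f2.py
```

```text
['scene'] [0.7131 0.0958 0.2496 3.2537 0.4183] 1610 med 0.00054 sd [0.     0.0001 0.     0.0025 0.0027]
   top normal [-0.4051 -0.0437  0.9132] tilt 0.4196 az -3.034 426
['side'] [0.7123 0.098  0.2493 3.2489 0.4112] 745 med 0.00081 sd [0.0002 0.0001 0.0001 0.0056 0.0054]
   top normal [-0.3923 -0.0375  0.9191] tilt 0.4051 az -3.046 310
['wrist'] [0.7102 0.0994 0.249  3.256  0.4133] 2145 med 0.00056 sd [0.0001 0.0001 0.     0.0028 0.0022]
   top normal [-0.401  -0.0443  0.915 ] tilt 0.4152 az -3.032 987
['scene', 'side', 'wrist'] [0.7122 0.0969 0.2495 3.2569 0.4174] 4484 med 0.00081 sd [0.     0.0001 0.     0.0025 0.0022]
   top normal [-0.3995 -0.0436  0.9157] tilt 0.4136 az -3.033 1707
scene foot [0.714  0.0952] [0.7136 0.0946] 0.050846293568611145
side foot [0.7117 0.0986] [0.7114 0.0983] 0.051252126693725586
wrist foot [0.7094 0.0983] [0.7094 0.0983] 0.05020350217819214
```

```bash
python3 - <<'E'
from plan import *
a=plan(np.array([.6207,.297,.25]),toolR(.682,0),9.4)
E
```

```text
d 0.385 ang 51.4 n 7
[[1.6, -5.6, -4.5, 1.34, -3.54, 3.99, 9.4], [1.6, -5.5, -4.5, 1.99, -3.3, 3.92, 9.4], [1.6, -5.6, -4.6, 2.61, -3.0, 3.79, 9.4], [1.6, -5.5, -4.5, 3.21, -2.68, 3.58, 9.4], [1.6, -5.6, -4.5, 3.72, -2.3, 3.32, 9.4], [1.6, -5.6, -4.5, 4.21, -1.9, 2.99, 9.4], [1.6, -5.5, -4.5, 4.61, -1.48, 2.61, 9.4]]
```

Emit:
{"fn": "move_arm", "kwargs": {"steps": [[1.6, -5.6, -4.5, 1.3, -3.5, 4, 9.4], [1.6, -5.5, -4.5, 2, -3.3, 3.9, 9.4], [1.6, -5.6, -4.6, 2.6, -3, 3.8, 9.4], [1.6, -5.5, -4.5, 3.2, -2.7, 3.6, 9.4], [1.6, -5.6, -4.5, 3.7, -2.3, 3.3, 9.4], [1.6, -5.6, -4.5, 4.2, -1.9, 3, 9.4], [1.6, -5.5, -4.5, 4.6, -1.5, 2.6, 9.4], [0, 0, 0, 0, 0, 0, 9.4], [0, 0, 0, 0, 0, 0, 9.4]]}}

```text
time_s: 3.95
tcp_pos: [0.62, 0.2962, 0.2496]
orientation: [3.141, -0.002, 0.68]
force: [-0.3, -0.2, 1.2]
gripper_width: 0.0941
```

```bash
cat > fw.py <<'E'
import sys
from plan import *
from workcell import eyes
import cv2
from fit import *
def cross_sdf(x,P):
    Rm=Rt.from_euler('ZYX',[x[3],x[5],x[4]]).as_matrix(); Q=(P-x[:3])@Rm
    return np.minimum(boxsdf(Q-[0,0,.08],[.006,.01,.08]),boxsdf(Q-[0,0,.108],[.006,.045,.009]))
E
python3 - <<'E'
from fw import *
s=bot.sense(); print(s["tcp_pos"],s["orientation"],s["joints"],abs(s["qd"]).max())
p=eyes.read_camera("wrist"); pickle.dump((s,p),open("w3.pkl","wb"))
cv2.imwrite("pics/w3.png",p["pixels"][:,:,::-1])
T=np.eye(4); T[:3,:3]=Rt.from_euler('xyz',s["orientation"]).as_matrix(); T[:3,3]=s["tcp_pos"]
p["cam_to_world"]=T@p["tool_from_camera"]; R={"w":p}
P,_=sel(R,"w",(.62,.297),.06,.05,.18)
f=least_squares(lambda x:cross_sdf(x,P),[.6207,.297,.012,.682,0,0],loss='soft_l1',f_scale=.001)
print(f.x.round(4),len(P),np.median(abs(f.fun)))
E
```

```text
[0.62004765 0.29623413 0.24963571] [ 3.14078420e+00 -1.81763990e-03  6.79592573e-01] [ 3.92514356e-01  5.99189531e-01  9.94719745e-01 -2.60781164e-04
  1.54571121e+00  1.28372513e+00] 0.09640130897613974
[6.180e-01 2.988e-01 1.110e-02 6.856e-01 2.000e-04 5.000e-04] 2372 0.0002346169856199151
```

View pics/w3.png

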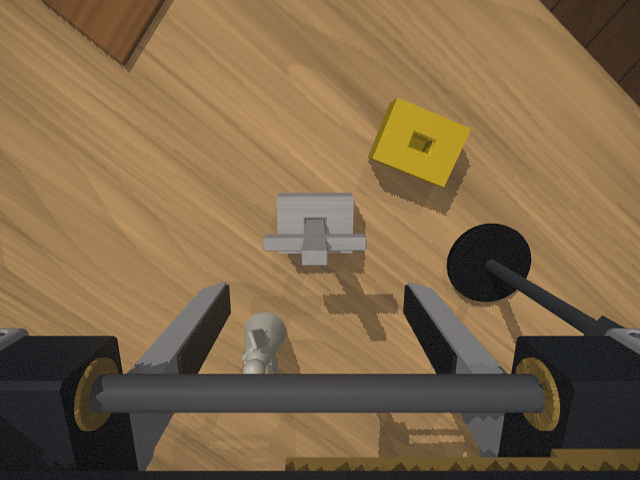

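Wrist view: cross centred at about (315,240), between the pads (centre line ≈317), faces parallel to the tool. I descend onto the free stub above the bar.

Emit:
{"fn": "move_arm", "kwargs": {"steps": [[0, 0, -0.2, 0.05, -0.15, 4.5, 9.4], [0, 0, 0, 0, 0, 4, 9.4], [0, 0, 0, 0, 0, 2, 9.4], [0, 0, 0, 0, 0, 1, 9.4], [0, 0, 0, 0, 0, 0, 9.4], [0, 0, 0, 0, 0, 0, 9.4]]}}

```text
time_s: 4.75
tcp_pos: [0.6201, 0.298, 0.1372]
orientation: [3.14, -0.006, 0.684]
force: [0.2, 0.4, 0.3]
gripper_width: 0.094
```

```bash
python3 - <<'E'
from fw import *
p=eyes.read_camera("scene"); q=eyes.read_camera("side"); w=eyes.read_camera("wrist")
a=cv2.resize(p["pixels"][180:320,390:540],(560,522)); cv2.imwrite("pics/g1.png",a[:,:,::-1])
a=cv2.resize(q["pixels"][300:450,180:380],(640,480)); cv2.imwrite("pics/g2.png",a[:,:,::-1])
cv2.imwrite("pics/g3.png",w["pixels"][:,:,::-1])
s=bot.sense(); print(s["tcp_pos"],s["orientation"],s["force"])
E
```

```text
[0.61989385 0.29803254 0.1362024 ] [ 3.14069067 -0.00476657  0.68371969] [-0.04760983  0.25270595 -0.17072723]
```

View pics/g1.png

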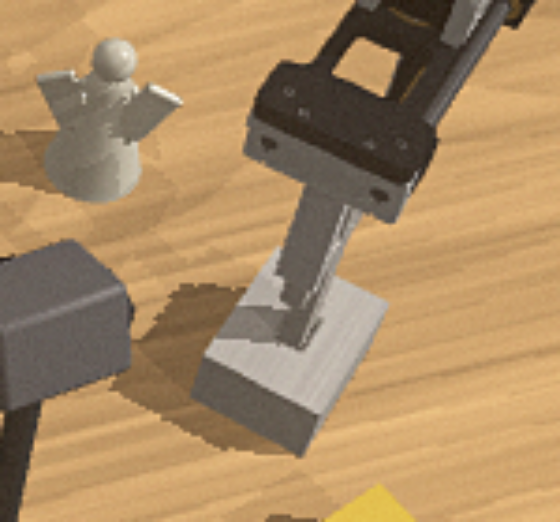

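View pics/g3.png

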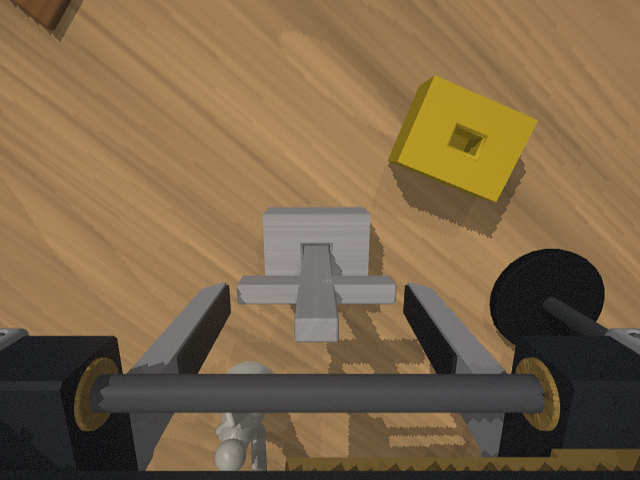

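Emit:
{"fn": "move_arm", "kwargs": {"steps": [[0, 0, 0, 0, 0, 0.1, 2.4], [0, 0, 0, 0, 0, 0, 2.2], [0, 0, 0, 0, 0, 0, 1.5], [0, 0, 0, 0, 0, 0, 1], [0, 0, 0, 0, 0, 0, 1], [0, 0, 0, 0, 0, 0, 1], [0, 0, 0, 0, 0, 0, 1], [0, 0, 0, 0, 0, 0, 1]], "squeeze": 15}}

```text
time_s: 5.9
tcp_pos: [0.6196, 0.298, 0.1343]
orientation: [3.141, -0.004, 0.684]
force: [-1.4, 1.0, -0.2]
gripper_width: 0.0197
```

Emit:
{"fn": "move_arm", "kwargs": {"steps": [[0, 0, 0, 0, 0, 0, 0.5], [0, 0, 0, 0, 0, 0, 0.5], [0, 0, 0, 0, 0, -0.8, 0.5], [0, 0, 0, 0, 0, -0.8, 0.5], [0, 0, 0, 0, 0, -0.8, 0.5], [0, 0, 0, 0, 0, -0.8, 0.5], [0, 0, 0, 0, 0, -2, 0.5], [0, 0, 0, 0, 0, -4, 0.5], [0, 0, 0, 0, 0, -4, 0.5], [0, 0, 0, 0, 0, 0, 0.5], [0, 0, 0, 0, 0, 0, 0.5]], "squeeze": 45}}

```text
time_s: 7.28
tcp_pos: [0.619, 0.2976, 0.2651]
orientation: [3.141, -0.002, 0.684]
force: [-0.1, 1.2, -1.8]
gripper_width: 0.02
```

```bash
cat > hold.py <<'E'
from fw import *
def tool(s):
    T=np.eye(4); T[:3,:3]=Rt.from_euler('xyz',s["orientation"]).as_matrix(); T[:3,3]=s["tcp_pos"]; return T
# nominal cross in tool: cross z = -tool z, cross y=-tool y, x = x
def measure(names=("scene","side","wrist"),tag="m"):
    out={}
    for n in names:
        s=bot.sense(); T=tool(s); p=eyes.read_camera(n)
        if n=="wrist": p["cam_to_world"]=T@p["tool_from_camera"]
        pickle.dump((s,p),open(f"{tag}_{n}.pkl","wb")); cv2.imwrite(f"pics/{tag}_{n}.png",p["pixels"][:,:,::-1])
        P,uv=cloud(p,np.ones((480,640),bool))
        N=Rt.from_matrix(T[:3,:3])*Rt.from_euler('x',np.pi)   # nominal cross R
        foot=T[:3,3]-N.apply([0,0,.1225])
        x0=np.r_[foot,0,0,0]
        def loc(x,P): return (P-x[:3])@(N*Rt.from_rotvec(x[3:])).as_matrix()
        def sdf(x,P):
            Q=loc(x,P); return np.minimum(boxsdf(Q-[0,0,.08],[.006,.01,.08]),boxsdf(Q-[0,0,.108],[.006,.045,.009]))
        x=x0
        for it in range(6):
            Q=loc(x,P); m=(np.abs(sdf(x,P))<(.012 if it<2 else .004))&(Q[:,2]<.117)&(Q[:,2]>-.01)
            if m.sum()<40: print(n,"few",m.sum()); break
            f=least_squares(lambda y:sdf(y,P[m]),x,loss='soft_l1',f_scale=.001); x=f.x
        else:
            Rc=N*Rt.from_rotvec(x[3:]); mid=x[:3]+Rc.apply([0,0,.08])
            midt=(mid-T[:3,3])@T[:3,:3]
            print(n,m.sum(),"med",np.median(abs(f.fun)).round(5),"mid",mid.round(4),"rot_in_cross_deg",np.degrees(x[3:]).round(2),"mid in tool mm",(midt*1000).round(1))
            out[n]=(mid,Rc)
    s=bot.sense(); print("tcp",s["tcp_pos"].round(4),s["orientation"].round(4),"F",s["force"].round(1),"M",s["moment"].round(2),"w",s["gripper_width"].round(4),"t",s["time_s"],"q",s["joints"].round(2))
    return out
E
python3 - <<'E'
from hold import *
measure(tag="m1")
E
```

```text
scene 372 med 0.00037 mid [0.6201 0.2957 0.2202] rot_in_cross_deg [ 0.    0.29 -0.09] mid in tool mm [-0.5  2.2 45. ]
side 199 med 0.00022 mid [0.619  0.298  0.2184] rot_in_cross_deg [0.02 0.34 0.58] mid in tool mm [ 0.4 -0.2 46.1]
wrist 2350 med 0.00014 mid [0.6173 0.2984 0.2198] rot_in_cross_deg [0.06 0.25 0.04] mid in tool mm [-0.8 -1.6 44.8]Traceback (most recent call last):
  File "<stdin>", line 2, in <module>
  File "hold.py", line 28, in measure
    s=bot.sense(); print("tcp",s["tcp_pos"].round(4),s["orientation"].round(4),"F",s["force"].round(1),"M",s["moment"].round(2),"w",s["gripper_width"].round(4),"t",s["time_s"],"q",s["joints"].round(2))
                                                                                                                                    ^^^^^^^^^^^^^^^^^^^^^^^^
AttributeError: 'float' object has no attribute 'round'
```

View pics/m1_scene.png

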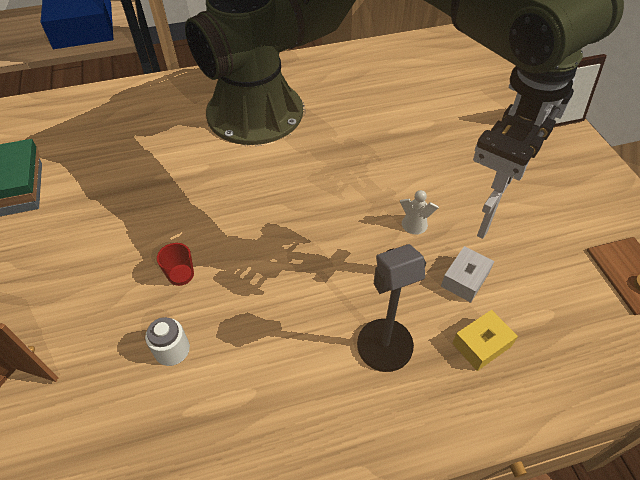

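View pics/m1_wrist.png

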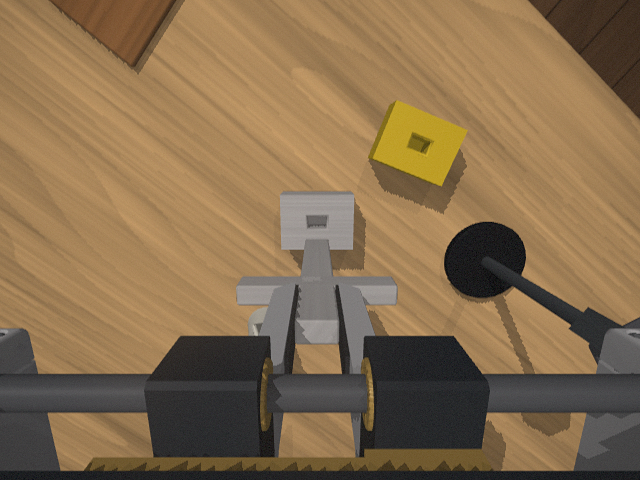

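Scene and wrist pictures show the cross held by its stub, clear of the grey base, which still stands at (467,275) in scene with an empty slot. Now the camera view pose.

```bash
sed -i 's/s\["gripper_width"\].round(4)/round(s["gripper_width"],4)/' hold.py; cat > tgt.py <<'E'
from plan import *
import sys
hinge=np.array([.7117,.0977,.2498]); yaw=.1134; tilt=.416
Rc=Rt.from_euler('ZY',[yaw,-tilt])
mid=hinge+.18*Rc.apply([-1,0,0])
Rtool=Rc*Rt.from_rotvec(np.radians([0,-.29,0]))*Rt.from_euler('x',np.pi)
tcp=mid-Rtool.apply([-.0003,0,.045])
if __name__=="__main__":
    print(mid.round(4),tcp.round(4),Rtool.as_euler('xyz').round(4)); plan(tcp,Rtool,.5,n=int(sys.argv[1]))
E
python3 tgt.py 10
```

```text
[0.5481 0.0791 0.1771] [0.5301 0.077  0.2183] [ 3.1416 -0.4211  0.1134]
d 0.242 ang 40.4 n 10
[[-0.7, 2.3, 3.2, -2.08, 1.15, 0.46, 0.5], [-0.7, 2.4, 3.2, -2.04, 1.26, 0.4, 0.5], [-0.7, 2.3, 3.3, -1.97, 1.36, 0.32, 0.5], [-0.7, 2.4, 3.2, -1.9, 1.48, 0.27, 0.5], [-0.7, 2.3, 3.2, -1.83, 1.57, 0.2, 0.5], [-0.6, 2.3, 3.2, -1.75, 1.68, 0.16, 0.5], [-0.7, 2.4, 3.2, -1.65, 1.76, 0.1, 0.5], [-0.7, 2.3, 3.2, -1.56, 1.86, 0.06, 0.5], [-0.7, 2.4, 3.3, -1.45, 1.94, 0.02, 0.5], [-0.7, 2.3, 3.2, -1.34, 2.02, -0.02, 0.5]]
```

Emit:
{"fn": "move_arm", "kwargs": {"steps": [[-0.7, 2.3, 3.2, -2.1, 1.15, 0.45, 0.5], [-0.7, 2.4, 3.2, -2.05, 1.25, 0.4, 0.5], [-0.7, 2.3, 3.3, -1.95, 1.35, 0.3, 0.5], [-0.7, 2.4, 3.2, -1.9, 1.5, 0.25, 0.5], [-0.7, 2.3, 3.2, -1.85, 1.55, 0.2, 0.5], [-0.6, 2.3, 3.2, -1.75, 1.7, 0.15, 0.5], [-0.7, 2.4, 3.2, -1.65, 1.75, 0.1, 0.5], [-0.7, 2.3, 3.2, -1.55, 1.85, 0.05, 0.5], [-0.7, 2.4, 3.3, -1.45, 1.95, 0, 0.5], [-0.7, 2.3, 3.2, -1.35, 2, 0, 0.5], [0, 0, 0, 0, 0, 0, 0.5], [0, 0, 0, 0, 0, 0, 0.5]]}}

```text
time_s: 8.93
tcp_pos: [0.5303, 0.0776, 0.2202]
orientation: [-3.141, -0.423, 0.114]
force: [0.8, 0.6, -2.0]
gripper_width: 0.02
```

```bash
cat > chk.py <<'E'
import sys
from hold import *
from tgt import *
tag=sys.argv[1]
o=measure(tag=tag)
def q(x,P):
    return (P-x[:3])@Rt.from_euler('ZY',[x[3],x[4]]).as_matrix()
def hd(x,P):
    Q=q(x,P); b=boxsdf(Q,[.022,.028,.020])
    r=np.hypot(Q[:,1],Q[:,2])-.015; c=np.maximum(r,np.maximum(Q[:,0]-.03,-Q[:,0]))
    return np.minimum(b,c)
for n in ("scene","side","wrist"):
    s,p=pickle.load(open(f"{tag}_{n}.pkl","rb"))
    H0=sel({n:p},n,(0.713,0.097),0.06,0.2,0.3)[0]
    x=np.array([.712,.097,.25,3.255,.416]); f=None
    for it in range(8):
        Q=q(x,H0); m=(np.abs(Q[:,1])<.0315)&(Q[:,2]>-.0215)&(np.abs(Q[:,0])<.034)&(np.abs(hd(x,H0))<.006)
        if m.sum()<150: print(n,"head few",m.sum()); f=None; break
        f=least_squares(lambda y:hd(y,H0[m]),x,loss='soft_l1',f_scale=.001); x=f.x
    if f is None: continue
    print(n,"head",x.round(4),m.sum(),np.median(abs(f.fun)).round(5))
    if n in o:
        V=Rt.from_euler('ZY',[x[3]-np.pi,-x[4]])
        mid,R=o[n]
        e=V.inv().apply(mid-(x[:3]-.18*V.as_matrix()[:,0]))
        Vn=Rt.from_euler('ZY',[yaw,-tilt])
        print("   mid error in view frame mm (x to lens,y,z up):",(e*1000).round(1),"rot err own",np.degrees((V.inv()*R).as_rotvec()).round(2),"rot err nominal",np.degrees((Vn.inv()*R).as_rotvec()).round(2))
plan(tcp,Rtool,.5,n=1)
E
python3 chk.py m2
```

```text
scene 1050 med 0.00077 mid [0.5499 0.0781 0.1782] rot_in_cross_deg [0.12 0.17 0.27] mid in tool mm [ 0.6  1.8 46.3]
side 328 med 0.00039 mid [0.5491 0.0808 0.1775] rot_in_cross_deg [-0.24  0.27  0.09] mid in tool mm [-0.3 -0.9 46.7]
wrist 2322 med 0.00015 mid [0.5465 0.0814 0.1789] rot_in_cross_deg [0.1  0.23 0.04] mid in tool mm [-2.  -1.6 44.3]
tcp [0.5304 0.0778 0.2201] [-3.1406 -0.423   0.1139] F [-1.2 -0.1 -1.6] M [ 0.    0.35 -0.03] w 0.0194 t 9.075 q [0.07 0.03 1.86 0.03 0.83 1.51]
scene head [0.7131 0.0957 0.2497 3.2565 0.4148] 1618 0.00054
   mid error in view frame mm (x to lens,y,z up): [1.  1.2 0.7] rot err own [ 0.14 -0.29  0.2 ] rot err nominal [ 0.18 -0.22  0.28]
side head [0.7123 0.0979 0.2492 3.2544 0.4199] 752 0.00072
   mid error in view frame mm (x to lens,y,z up): [1.  1.4 1.3] rot err own [-0.16  0.09  0.15] rot err nominal [-0.17 -0.13  0.11]
wrist head [0.7104 0.0987 0.2489 3.255  0.4203] 2148 0.00034
   mid error in view frame mm (x to lens,y,z up): [1.  1.3 3.3] rot err own [0.18 0.08 0.08] rot err nominal [ 0.17 -0.17  0.07]
d 0.002 ang 0.1 n 1
[[-0.1, -0.1, 0.0, -0.11, 0.07, 0.15, 0.5]]
```

View pics/m2_scene.png

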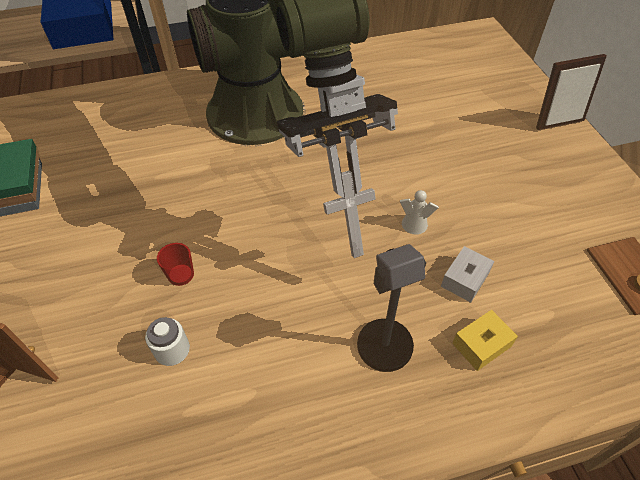

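View pics/m2_side.png

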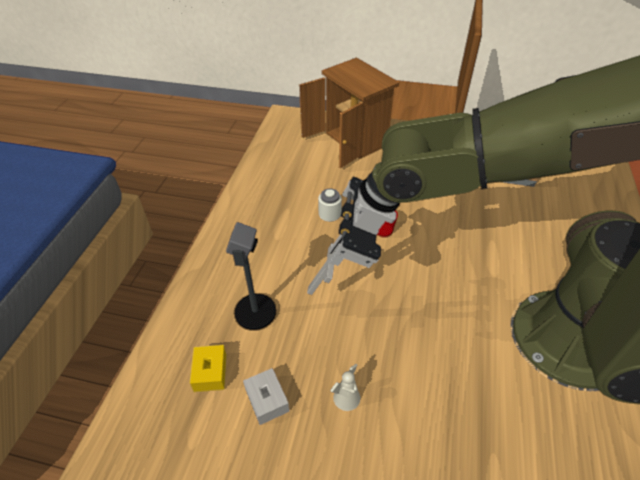

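View pics/m2_wrist.png

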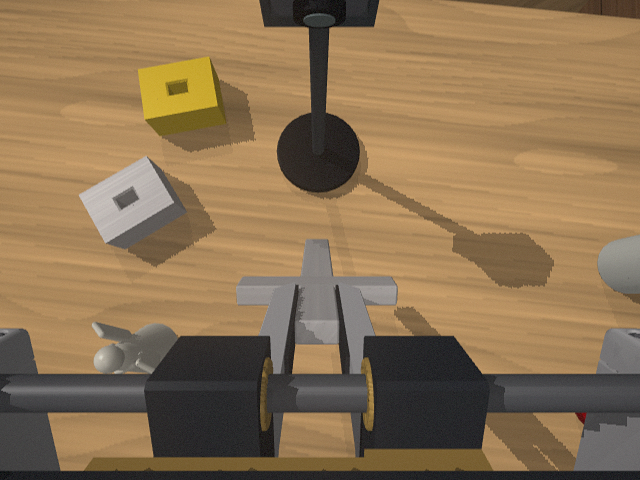

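All three views agree: cross about 1 mm too near, 1.3 mm sideways, about 1.4 mm high, and within 0.3° of square. One small trim.

Emit:
{"fn": "move_arm", "kwargs": {"steps": [[0, 0, 0, -0.1, 0.1, 0.15, 0.5], [0, 0, 0, 0, 0, 0, 0.5], [0, 0, 0, 0, 0, 0, 0.5], [0, 0, 0, 0, 0, 0, 0.5], [0, 0, 0, 0, 0, 0, 0.5], [0, 0, 0, 0, 0, 0, 0.5]]}}

```text
time_s: 9.82
tcp_pos: [0.5299, 0.0762, 0.2183]
orientation: [-3.14, -0.423, 0.113]
force: [0.8, -0.1, -2.3]
gripper_width: 0.0198
```

```bash
python3 chk.py m3
```

```text
scene 1109 med 0.0007 mid [0.5485 0.0766 0.1786] rot_in_cross_deg [0.07 0.13 0.11] mid in tool mm [ 0.6  1.8 43.8]
side 334 med 0.00041 mid [0.5482 0.0792 0.1766] rot_in_cross_deg [-0.14  0.26  0.39] mid in tool mm [-0.3 -0.9 45.7]
wrist 2321 med 0.00014 mid [0.546  0.0798 0.1771] rot_in_cross_deg [-0.04  0.24  0.04] mid in tool mm [-2.  -1.6 44.4]
tcp [0.5299 0.0762 0.2184] [-3.1406 -0.4234  0.1129] F [ 0.9 -0.1 -1.9] M [-0.    0.31 -0.03] w 0.0199 t 9.975 q [0.06 0.03 1.87 0.03 0.83 1.51]
scene head [0.7131 0.0957 0.2497 3.2569 0.4133] 1614 0.00056
   mid error in view frame mm (x to lens,y,z up): [-0.3 -0.   1.5] rot err own [ 0.07 -0.44 -0.02] rot err nominal [ 0.12 -0.29  0.08]
side head [0.7123 0.0981 0.2493 3.2552 0.4014] 749 0.00081
   mid error in view frame mm (x to lens,y,z up): [-0.5 -0.2 -2.4] rot err own [-0.1  -1.    0.34] rot err nominal [-0.1  -0.16  0.35]
wrist head [0.7102 0.0987 0.2491 3.2559 0.4266] 1812 0.00033
   mid error in view frame mm (x to lens,y,z up): [-0.3 -0.   2.8] rot err own [-0.02  0.42 -0.04] rot err nominal [ 0.01 -0.19  0.01]
d 0.001 ang 0.1 n 1
[[-0.0, -0.1, -0.0, 0.02, -0.08, 0.02, 0.5]]
```

```bash
python3 - <<'E'
from workcell import bot, eyes, workorder
import numpy as np,pickle
from h import *
s0,a=None,pickle.load(open("R.pkl","rb"))["scene"]; _,b=pickle.load(open("m3_scene.pkl","rb"))
for n,(u0,v0,u1,v1) in dict(base=(436,250,500,304),yellow=(452,308,520,372),head=(372,240,428,296),foot=(356,318,416,374),angel=(396,190,442,236),votive=(155,242,197,290),pills=(143,315,193,370)).items():
    d=np.abs(a["z_map"][v0:v1,u0:u1]-b["z_map"][v0:v1,u0:u1]); print(n,np.median(d).round(4),(d>.01).mean().round(3))
s=bot.sense(); print(abs(s["qd"]).max(),s["gripper_width"])
print(workorder.job_done())
E
```

```text
base 0.0019 0.074
yellow 0.0016 0.009
head 0.0014 0.008
foot 0.0016 0.013
angel 0.002 0.009
votive 0.0017 0.007
pills 0.0015 0.007
0.000870894306482311 0.019887257110375055
the job is handed in; nothing more can be done
None
```

I gripped the cross by the free stub above its bar (45 N), lifted it straight out of the base and carried it to the table camera. I then leaned it to match the head, which tilts about 0.416 rad. The job was handed in at about 10 s with the cross still held.

**Last checks against the camera head:**
- **Distance and sideways:** all three cameras put the middle of the cross within 0.5 mm in distance and 0.2 mm sideways.
- **Height in the picture:** the cameras disagreed, reading +1.5, −2.4 and +2.8 mm. This follows their differing fits of the head's tilt (0.401 to 0.427 rad).
- **Squareness:** within about 0.35° of the pooled estimate of the head's pose. Against each camera's own tilt fit, the worst reading was 1.0°, from the side camera.
- **Stillness:** the arm was still (joint speeds below 0.001 rad/s) and the grip was steady at 19.9 mm.

The depth comparison with the start showed no movement of the yellow block, camera, angel, votive or pills. The only difference at the base matches where the cross used to stand.

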